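Tip the dice out of the flip-top caddy

TASK

Game night in the cinema room: take the flip-top dice caddy out from under the glass riser, hold its mouth low over the wooden bowl and tip it just far enough that the flap swings open and all four dice slide into the bowl; never turn it past 75 degrees. Then stand the caddy upright on the leather coaster, flap shut, and let go of it. Leave the bowl and everything else standing where it is.

Things in the scene. Friction and masses are not known exactly. Their poses are not given: they have to be found in the camera images.
- caddy_center (a point): Centre of the dice caddy, half-way up: a plain steel box 84 mm long (x), 52 mm wide (y), 66 mm high (z up), about 0.25 kg, 4 mm walls. Its +x end is the mouth, closed only by the flap. Stands in one of the riser's three bays, mouth pointing away from the robot, back end about flush with the riser's front rail; the tin and candle glass fill the other bays. Grip across its 52 mm width.
- caddy_lip (a point): Middle of the caddy's inner floor at the mouth, the edge over which the dice slide out: 42 mm along +x from the caddy's centre and 29 mm below it; axes as the caddy's.
- flap (a joint): Flap of the caddy: steel plate 50 mm wide, 56 mm long, hinged along the mouth's top edge, 29 mm above the caddy's centre. Rad, 0 = shut, up to 1.5 as its lower edge swings out. A weak spring keeps it shut; as the caddy is tipped mouth-down it swings open under its own and the dice's weight; upright it falls shut. The dice start to slide at 25 to 37 degrees of tip, depending on friction.
- die0_center (a point): Centre of die 1 of 4: an 18 mm bone-coloured cube of 12 g, inside the caddy at the start.
- die1_center (a point): Centre of die 2 of 4: an 18 mm bone-coloured cube of 12 g, inside the caddy at the start.
- die2_center (a point): Centre of die 3 of 4: an 18 mm bone-coloured cube of 12 g, inside the caddy at the start.
- die3_center (a point): Centre of die 4 of 4: an 18 mm bone-coloured cube of 12 g, inside the caddy at the start.
- bowl: Round open wooden bowl (loose, 0.6 kg): outer radius 77 mm at the rim, inner radius about 57 mm at the floor and 72 mm at the rim, 45 mm high, floor 5 mm thick; origin at the centre of its underside.
- coaster: Rectangular dark leather coaster fixed on the table, 100 mm (x) by 75 mm (y), 4 mm thick; origin at the centre of its underside.
- riser: Fixed glass-topped wooden riser, 140 mm deep (x), 420 mm wide (y); origin on the table under its centre. Open at front (-x, robot side) and back; 12 mm side panels at y = +-204 mm, from x = -10 to +70 mm. Glass from 192 to 200 mm above the table; a small speaker on it reaches 255 mm. Bay centres near x = -33 mm, y = -125, 0, +125 mm.
- riser_rail (a point): Middle of the lower outer edge of the riser's front rail, 180 mm above the table, 70 mm in front of the riser's centre; the rail (20 mm high) runs along the riser's y over its full width, as another does at the back. It overhangs the caddy: the gripper must come from the robot's side, leaning back, and draw the caddy out towards the robot before raising it.
- tin_center (a point): Plain closed steel tin without a flap (bystander), 75 x 55 mm, 90 mm high; this point lies half-way up. In a bay of the riser.
- candle: Amber candle glass (bystander), radius 32 mm, 85 mm high; origin under its centre. In a bay of the riser.
- vase: Slim gold bottle-vase (bystander), 28 mm radius at the belly, narrow neck, 170 mm tall; origin under its centre. Stands between the riser and the bowl.
- tumbler: Green glass tumbler (bystander), radius 33 mm, 95 mm high; origin under its centre. Right of the bowl.
- remote: Black remote control lying flat (bystander), 170 x 45 x 18 mm, long side along its x; origin under its centre. Right of the coaster.
- book: Book lying flat (bystander), 130 x 90 x 28 mm; origin under its centre. In front of the riser, near the robot.
There are look-alikes about, which are no part of the job. Leave any orange or purple look-alike of the bowl alone.

How it is judged:
On the way, in this order (a step that is already met when the one before it is completed fails the run):
1. the caddy is lifted clear of the table (its centre above 80 mm) with all four dice still in it (height (world z) of caddy_center above 0.08 m and distance between each of die0_center, die1_center, die2_center, die3_center and caddy_center below 0.055 m), for 0.1 s.
2. the caddy is tipped more than 20 degrees mouth-down with its lip within 80 mm of the bowl's axis and less than 150 mm above the bowl's underside, and the flap has swung open (angle between caddy_center's own z axis and vertical above 0.35 rad and value of joint flap above 0.15 rad and horizontal distance between caddy_lip and bowl below 0.08 m and z of caddy_lip in the frame of bowl below 0.15 m), for 0.04 s.
3. all four dice lie in the bowl (horizontal distance between each of die0_center, die1_center, die2_center, die3_center and bowl below 0.068 m and z of die0_center in the frame of bowl between 0 and 0.045 m and z of die1_center in the frame of bowl between 0 and 0.045 m and z of die2_center in the frame of bowl between 0 and 0.045 m and z of die3_center in the frame of bowl between 0 and 0.045 m), for 0.2 s.
At the end, for the whole second after the job is handed in: All four dice lie at rest inside the bowl; the caddy stands upright (within 6 degrees) on the coaster, its centre within 30 mm of the coaster's middle seen from above, with its flap shut and nobody holding it (all of step 3 and angle between caddy_center's own z axis and vertical below 0.1 rad and horizontal distance between caddy_center and coaster below 0.03 m and z of caddy_center in the frame of coaster between 0.03 and 0.043 m and value of joint flap below 0.12 rad and velocity of joint flap below 0.3 rad/s); the robot touches nothing.
It fails at once if the caddy is turned past 75 degrees from upright (angle between caddy_center's own z axis and vertical above 1.31 rad).
It fails at once if the bowl is shifted by more than 30 mm (distance of bowl from where it was at the start of the episode above 0.03 m).
It fails at once if the tin, candle glass, vase, tumbler, remote or book is shifted more than 30 mm or knocked over (distance of any of tin_center, candle, vase, tumbler, remote, book from where it was at the start of the episode above 0.03 m or angle between any of tin_center, candle, vase, tumbler, remote, book's own z axis and vertical above 0.5 rad).
It also fails if it takes over 59 s, if anything falls off the work surface, if the arm or the gripper's body presses on something with over 40 N, if the wrist force passes 120 N, or if a joint passes its speed limit or range.

ROBOT

A 6-joint arm with a two-finger parallel gripper is mounted at the origin on the work surface. World frame = base frame: x ahead of the robot, y to its left, z up, the work surface at z = 0. Lengths are in m, angles in rad, forces in N, time in s.
With the tool pointing down it reaches from about 0.35 to 0.95 m from the base axis. Payload 17.4 kg.
Tool frame: the origin (TCP) lies where the fingers leave the gripper's body, on its centre line; the fingertips stand 84 mm ahead of it and the grasp point (between the pads) lies bot.grip_depth ahead of it (bot.grip_depth is the distance from the TCP to the grasp point, in m); z points along the fingers, y is the line along which they close (so a half turn about z gives the same grasp; the last joint's range is limited). The gripper opens to 93 mm and grips with 3 to 60 N. Pads are 15 mm wide; open, the fingers measure 128 mm over their backs; the gripper's body (75 mm by 188 mm) begins 65 mm behind the grasp point.
Start: joints at [-0.038, 0.116, 1.442, -0, 1.584, -0.038], TCP at [0.675, -0, 0.303] pointing down, gripper open.
Joint ranges: [-2.83, 2.83], [-0.83, 2.19], [0.07, 2.5], [-1.14, 4.28], [0.01, 3], [-2.97, 2.97]. Speed limits (rad/s): [1.89, 1.89, 2.22, 3.14, 3.14, 3.14].

INTERFACE

Orientations are given as [roll, pitch, yaw] about the fixed x, y, z axes, in that order (R = Rz(yaw) Ry(pitch) Rx(roll)).
In Python, from bench import sensors, cams, bot, spotter gives the robot as it stands.
- The arm moves only by the tool apply_moves, never from a script. Its argument "plan" is a list of rows, each a list of 6 numbers: the shift along the tool's x, y, z in mm, then the turn, a rotation vector about the tool's x, y, z in degrees. In form: [[x, y, z, ax, ay, az], ...]. A call has 1 to 12 rows; each row shifts and turns the commanded pose from where the row before left it, along the tool's axes as they then stand; what a row does not reach is not made up. A row lasts 1/10 s, in which the tool goes at most 50 mm and 8.59 degrees, less where a joint would pass 70% of its speed; a pose out of reach is approached as far as the arm can. A call is refused whole if a number of a shift passes 50 or a number of a turn 8.59, either way. A call with a gripper value outside its range is refused whole. "fingers" is the closure, from -1 (fully open) to 1 (shut), set as the call begins (left out, the last holds). The fingers move at their own pace and stop on an object; "grip_force" is the grip in N (left out, the last holds). Time passes only in rows, so rows that do not move let the fingers close. It gives the time, the measured TCP pose, the force, the opening and the grip force at its end, in the units of the state.
- sensors.read_state(): the state, without advancing time (a new reading comes with each control period).
- cams.get_image(name): name is "scene" or "side" or "wrist"; returns a dict with "image" (420x560x3 uint8, red, green, blue), "depth" (420x560 float32, m along the optical axis (not along the pixel's ray), 0 where there is no reading), "intrinsics" (3x3 intrinsics, pixels), "T" (4x4, takes a point from camera to world coordinates). Camera axes: x right, y up, looking along -z (the intrinsics and any distortion apply to the point x, -y, -z); pixel columns grow to the right and rows downward; lengths in m; the calibration is good to about 2 mm. The wrist camera is an equidistant fisheye: a pixel r from the principal point sees the ray r / f radians off the axis. A picture is of the moment at which its call begins.
- bot.job_done(): hands the job in; it is judged then, once.
Trained networks look in the newest picture that a camera, given by its name, has taken for a name from the list of things; names that differ only in an ending like _2 or _b are one class to them, and where a whole thing is asked for, a point or a joint stands for the part that bears it (a point fixed in the world has none). Each returns a list of dicts, best first, with "p" (0 to 1); they miss things now and then, are a little off and sometimes report something else, mostly with a low value. They report only what shows in the picture. A call takes as long as a camera call. They do not tell look-alikes from the thing itself.
- spotter.trace(target, camera): "mask" (420x560 bool, what is visible of it) and "extent" ([centre column, centre row, width, height] in pixels, round what is visible of it).
- spotter.tip_of(target, camera): "pixel" ([column, row] in pixels: a listed point, or the origin of a listed thing).
The state is a dict: "clock": time; "q": joint angles; "joint_vel": joint speeds; "joint_efforts": joint torques, N m; "tool_pos": TCP position; "eef_rot": TCP orientation; "wrist_force": force on the tool from outside, world axes, zero at the start; "wrist_torque": the same for the moment, N m; "finger_gap": opening from 0.0 (shut) to 1.0 (fully open); "grip_force": force on a finger pad.
Only numpy, scipy, OpenCV 4.12 (cv2) and the standard library are available. Lean on these libraries where they do the work, as an engineer would, in place of code of your own. Each camera call takes 0.05 s, during which the arm holds its last target. There are 200 camera calls.

## Working session

There is one attempt and no reset: what is moved stays moved. The work goes in short steps, Python scripts to look and compute and a tool call to move; the robot and the scene stay as the last step left them, time stands still between calls to the robot, and variables do not carry over. Pictures are saved under pics/ and viewed, at most 13 in all, crops included, and the job is handed in when it is done.

Besides the shell and the picture viewer there is one more tool, called as name([rows], argument=value, ...), one row to a line, values as JSON. apply_moves: Moves the arm, as the interface text tells. Its arguments: {"type":"object","properties":{"plan":{"type":"array","items":{"type":"array","items":{"type":"number"}}},"fingers":{"type":"number"},"grip_force":{"type":"number"}},"required":["plan"]}

```bash
ls; mkdir -p pics
cat > h.py <<'E'
import numpy as np, cv2
from bench import sensors,cams,bot,spotter
def grab(n,save=None):
    d=cams.get_image(n)
    if save: cv2.imwrite(f'pics/{save}.png',d['image'][:,:,::-1])
    return d
def unproj(d,uv,depth=None):
    uv=np.atleast_2d(uv).astype(float);K=d['intrinsics']
    z=d['depth'][uv[:,1].astype(int),uv[:,0].astype(int)] if depth is None else depth
    p=np.c_[(uv[:,0]-K[0,2])/K[0,0]*z,-(uv[:,1]-K[1,2])/K[1,1]*z,-z]
    return p@d['T'][:3,:3].T+d['T'][:3,3]
def maskpts(d,m):
    v,u=np.nonzero(m&(d['depth']>0));return unproj(d,np.c_[u,v])
E
python3 - <<'E'
from h import *
np.set_printoptions(precision=3,suppress=True)
print(sensors.read_state(),bot.grip_depth)
for c in ['scene','side']:
    d=grab(c,c+'0')
    print(c,d['T'],d['intrinsics'])
    for t in ['caddy_center','bowl','coaster','riser','riser_rail','tin_center','candle','vase','tumbler','remote','book']:
        for r in spotter.trace(t,c)[:3]:
            P=maskpts(d,r['mask'])
            if len(P): print(t,round(r['p'],2),np.array(r['extent']).astype(int),np.percentile(P,[3,50,97],axis=0).round(3).tolist())
E
```

```text
pics
{'clock': 0.0, 'q': array([-0.038,  0.116,  1.442,  0.   ,  1.584, -0.038]), 'joint_vel': array([ 0.   ,  0.001, -0.001, -0.   ,  0.001, -0.001]), 'joint_efforts': array([ -0.002, -72.127, -62.261,   0.078,   0.024,  -0.   ]), 'tool_pos': array([0.675, 0.   , 0.302]), 'eef_rot': array([-3.14 , -0.   ,  1.571]), 'wrist_force': array([-0.313,  0.713,  0.403]), 'wrist_torque': array([ 0.059, -0.035, -0.004]), 'grip_force': 0.0, 'finger_gap': 0.9997300791197441} 0.0653
scene [[-0.037 -0.584  0.811  1.845]
 [ 0.999 -0.031  0.024 -0.06 ]
 [ 0.011  0.811  0.584  1.126]
 [ 0.     0.     0.     1.   ]] [[496.03    0.    272.139]
 [  0.    496.03  209.064]
 [  0.      0.      1.   ]]
caddy_center 0.81 [419 258  22  28] [[0.543, 0.357, 0.006], [0.608, 0.376, 0.057], [0.629, 0.406, 0.071]]
bowl 0.82 [139 219  43  34] [[0.328, -0.662, 0.002], [0.38, -0.597, 0.021], [0.474, -0.523, 0.047]]
bowl 0.79 [239 265  46  33] [[0.566, -0.271, 0.002], [0.615, -0.205, 0.016], [0.711, -0.139, 0.047]]
bowl 0.76 [249 208  41  30] [[0.249, -0.261, 0.002], [0.296, -0.197, 0.02], [0.395, -0.129, 0.046]]
coast
[... 2428 characters left out ...]
le 0.95 [245 185  19  26] [[0.521, 0.104, 0.005], [0.545, 0.119, 0.06], [0.577, 0.164, 0.087]]
vase 0.61 [268 206  20  48] [[0.49, -0.065, 0.011], [0.508, -0.048, 0.067], [0.533, -0.026, 0.171]]
tumbler 0.9 [380 299  31  43] [[0.534, -0.487, 0.005], [0.558, -0.459, 0.066], [0.593, -0.428, 0.097]]
tumbler 0.42 [311 280  36  30] [[0.435, -0.33, 0.002], [0.482, -0.293, 0.005], [0.531, -0.253, 0.008]]
remote 0.62 [327 336  60  55] [[0.331, -0.47, 0.011], [0.404, -0.449, 0.019], [0.488, -0.425, 0.022]]
book 0.43 [311 281  38  31] [[0.434, -0.33, 0.002], [0.48, -0.293, 0.005], [0.528, -0.253, 0.008]]
book 0.2 [327 337  60  51] [[0.331, -0.47, 0.009], [0.405, -0.449, 0.018], [0.488, -0.426, 0.022]]
```

```bash
python3 -c "
import cv2
a=cv2.imread('pics/scene0.png')[170:310,100:480];cv2.imwrite('pics/s0c.png',cv2.resize(a,None,fx=2.1,fy=2.1,interpolation=2))
a=cv2.imread('pics/side0.png')[80:380,140:440];cv2.imwrite('pics/d0c.png',cv2.resize(a,None,fx=2,fy=2,interpolation=2))"
```

```text
(no output)
```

View pics/s0c.png

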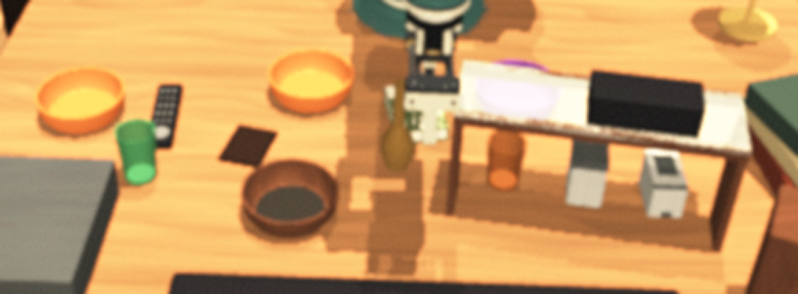

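View pics/d0c.png

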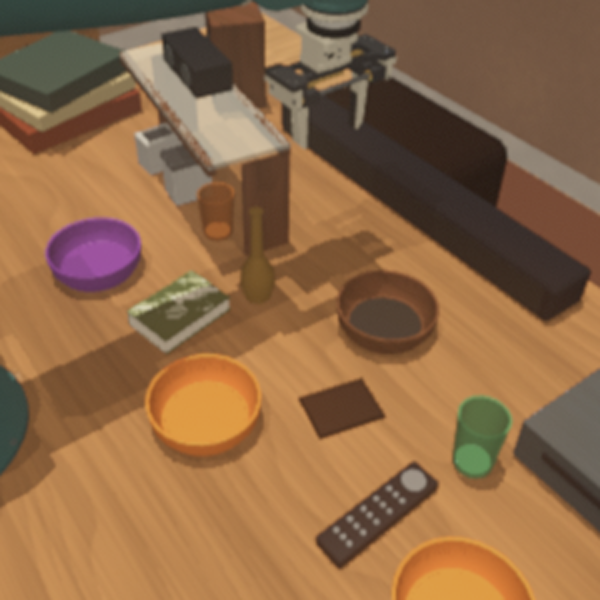

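The scene and side views show two orange bowls (scene px 139,219 and 249,208), a purple bowl (behind the riser) and the brown wooden bowl at (239,265), which is the one I want. The grey boxes are the tall tin at (379,252) and the low, 70 mm high one with a dark opening at (419,258), which is the caddy. The candle is at (339,247).

Run:
```python
from h import *
from scipy.optimize import least_squares
np.set_printoptions(precision=4,suppress=True)
res={}
for c in ['scene','side']:
    d=grab(c)
    for t in ['caddy_center','tin_center','bowl','coaster','riser','vase']:
        r=[x for x in spotter.trace(t,c)]
        if t=='bowl': r=[x for x in r if abs(maskpts(d,x['mask']).mean(0)-[.64,-.205,.02]).max()<.06]
        if r: res.setdefault(t,[]).append(maskpts(d,r[0]['mask'])); print(c,t,len(res[t][-1]))
    if c=='side':
        im=d['image'];cv2.imwrite('pics/cad.png',cv2.resize(np.hstack([im[125:185,190:250,::-1],]),(480,480),interpolation=2))
for t,(L,W,H) in dict(caddy_center=(.084,.052,.066),tin_center=(.075,.055,.09)).items():
    P=np.vstack(res[t]);P=P[(P[:,2]>.008)&(P[:,2]<H+.012)]
    def f(p):
        a=P[:,:2]-p[:2];c,s=np.cos(p[2]),np.sin(p[2])
        q=np.abs(np.c_[a[:,0]*c+a[:,1]*s,-a[:,0]*s+a[:,1]*c,2*(P[:,2]-H/2-.001)/2])-[L/2,W/2,H/2]
        return np.linalg.norm(np.maximum(q,0),axis=1)+np.minimum(q.max(1),0)
    m=np.median(P,0)
    best=min((least_squares(f,[m[0]+dx,m[1]+dy,y0],loss='soft_l1',f_scale=.003) for y0 in(-.3,-.1,.1) for dx in(-.02,.02) for dy in(0,.02)),key=lambda r:r.cost)
    print(t,best.x,best.cost/len(P),np.abs(f(best.x)).mean())
for t in['bowl','vase']:
  P=np.vstack(res[t]); 
  if t=='bowl':P=P[P[:,2]>.038]
  else: P=P[P[:,2]<.08]
  for R0 in ([.0745] if t=='bowl' else [.028]):
    r=least_squares(lambda p:np.hypot(P[:,0]-p[0],P[:,1]-p[1])-R0,P.mean(0)[:2],loss='soft_l1',f_scale=.004);print(t,r.x,np.abs(r.fun).mean())
P=np.vstack(res['coaster']);P=P[P[:,2]<.012];print('coaster',cv2.minAreaRect(P[:,:2].astype(np.float32)*1000),P.mean(0))
P=np.vstack(res['riser']);P=P[(P[:,2]>.193)&(P[:,2]<.21)];print('riser',cv2.minAreaRect(P[:,:2].astype(np.float32)*1000))
```

```text
scene caddy_center 666
scene tin_center 588
scene bowl 1370
scene coaster 383
scene riser 5183
scene vase 394
side caddy_center 786
side tin_center 456
side bowl 1735
side coaster 860
side riser 3979
side vase 515
caddy_center [0.5835 0.3823 0.0835] 0.00010136424667385406 0.03516235468165305
tin_center [ 0.5825  0.321  -1.5234] 8.098866042961904e-05 0.029623215386940523
bowl [ 0.6375 -0.2052] 0.0021898210245718534
vase [ 0.5137 -0.0335] 0.0054972925471223925
coaster ((482.27081298828125, -288.7445373535156), (83.10657501220703, 108.35327911376953), 75.44866943359375) [ 0.4819 -0.2912  0.0047]
riser ((596.6521606445312, 255.8282470703125), (425.9100036621094, 151.45960998535156), 80.92858123779297)
```

View pics/cad.png

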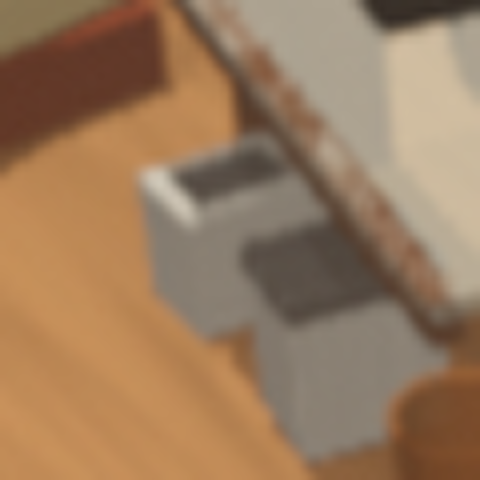

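The crop shows the low, open-topped box behind the taller closed tin, so the low box is the caddy. I'll refine its pose with background pixels cut away.

Run:
```python
from h import *
from scipy.optimize import least_squares
np.set_printoptions(precision=4,suppress=True)
A=[]
for c in ['scene','side']:
    d=grab(c); P=maskpts(d,spotter.trace('caddy_center',c)[0]['mask'])
    P=P[(np.hypot(P[:,0]-.584,P[:,1]-.383)<.07)&(P[:,2]>.006)&(P[:,2]<.075)];A.append(P);print(c,len(P),P.min(0),P.max(0))
P=np.vstack(A)
def f(p,P=P):
    a=P[:,:2]-p[:2];c,s=np.cos(p[2]),np.sin(p[2])
    q=np.abs(np.c_[a[:,0]*c+a[:,1]*s,-a[:,0]*s+a[:,1]*c,P[:,2]-.034])-[.042,.026,.033]
    return np.linalg.norm(np.maximum(q,0),axis=1)+np.minimum(q.max(1),0)
for y0 in(-.3,-.15,0,.1):
    r=least_squares(f,[.584,.383,y0],loss='soft_l1',f_scale=.002,x_scale=[.01,.01,.1]);print(r.x,r.cost,np.median(np.abs(r.fun)))
T=P[P[:,2]>.055];print(cv2.minAreaRect(T[:,:2].astype(np.float32)*1000))
# profile: side cam back face
S=A[1];B=S[(S[:,2]<.055)];print(np.percentile(B,[5,50,95],axis=0))
```

```text
scene 542 [0.5352 0.3552 0.0065] [0.6362 0.4068 0.0732]
side 333 [0.5366 0.352  0.006 ] [0.608  0.4108 0.0718]
[0.5829 0.3838 0.0025] 0.001604977623386566 0.0014040892825656001
[0.5829 0.3838 0.0025] 0.0016049776233893317 0.0014040885557256855
[0.5829 0.3838 0.0028] 0.0016049717026469946 0.0014064190821436173
[0.5829 0.3838 0.0028] 0.0016049717025869543 0.0014064190821436173
((583.6156005859375, 381.50860595703125), (96.1941146850586, 58.58740234375), 0.85795658826828)
[[0.538  0.355  0.0092]
 [0.5449 0.3608 0.0356]
 [0.5921 0.4039 0.0534]]
```

apply_moves([
  [0,0,-20,0,0,0],
  [0,0,0,0,0,0],
])

```text
clock: 2.3
tool_pos: [0.6754, 0.0, 0.3252]
eef_rot: [3.138, 0.0, 1.571]
wrist_force: [0.1, 0.0, 0.3]
finger_gap: 1.001
grip_force: 0.0
```

```bash
cat >> h.py <<'E'
from scipy.spatial.transform import Rotation as Ro, Slerp
def tool(psi,a):  # psi: heading of lean (deg), a: lean (deg); fingers close across heading
    a=np.radians(a);c,s=np.cos(a),np.sin(a)
    return Ro.from_euler('z',psi,degrees=True)*Ro.from_matrix(np.array([[-c,0,s],[0,1,0],[-s,0,-c]]))
def plan(steps,start=None):
    """steps: (grasp xyz, psi, lean, rows); prints rows"""
    s=sensors.read_state()
    p,R=(s['tool_pos'],Ro.from_euler('xyz',s['eef_rot'])) if start is None else start
    g=p+R.apply([0,0,bot.grip_depth]);print('grasp now',g.round(3),'q',s['q'].round(2))
    out=[];p0=p;R0=R
    for gt,psi,a,n in steps:
        Rt=tool(psi,a);sl=Slerp([0,1],Ro.concatenate([R0,Rt]));gs=p0+R0.apply([0,0,bot.grip_depth])
        for i in range(1,n+1):
            Rn=sl(i/n);pn=gs+(np.array(gt)-gs)*i/n-Rn.apply([0,0,bot.grip_depth])
            row=np.r_[R.inv().apply(pn-p)*1000,(R.inv()*Rn).as_rotvec(degrees=True)].round(1)
            out.append(row.tolist());p=p+R.apply(row[:3]/1000);R=R*Ro.from_rotvec(row[3:],degrees=True)
        p0,R0=pn,Rt
    print(len(out),'max',np.abs(out).max(0));print(out)
E
python3 - <<'E'
from h import *
plan([([.40,.20,.26],0,0,12)])
E
```

```text
grasp now [ 0.676 -0.     0.26 ] q [-0.04  0.11  1.41 -0.    1.62 -0.04]
12 max [28.3 22.9  0.1  0.1  0.1  7.5]
[[16.7, -22.9, -0.1, 0.0, 0.0, -7.5], [19.5, -20.6, -0.1, 0.0, 0.0, -7.5], [22.0, -17.9, -0.1, 0.0, 0.0, -7.5], [24.2, -14.8, -0.0, 0.0, 0.1, -7.5], [25.9, -11.5, -0.1, 0.1, -0.0, -7.5], [27.2, -8.1, -0.0, -0.0, -0.0, -7.5], [28.0, -4.4, -0.0, -0.0, -0.0, -7.5], [28.3, -0.8, -0.1, -0.0, -0.0, -7.5], [28.3, 3.0, 0.0, 0.0, 0.0, -7.5], [27.5, 6.6, -0.0, 0.0, 0.0, -7.5], [26.5, 10.2, -0.0, 0.0, 0.0, -7.5], [24.9, 13.5, -0.1, 0.0, 0.1, -7.5]]
```

apply_moves([
  [17,-23,0,0,0,-7.5],
  [19.5,-20.5,0,0,0,-7.5],
  [22,-18,0,0,0,-7.5],
  [24,-15,0,0,0,-7.5],
  [26,-11.5,0,0,0,-7.5],
  [27,-8,0,0,0,-7.5],
  [28,-4.5,0,0,0,-7.5],
  [28.5,-1,0,0,0,-7.5],
  [28.5,3,0,0,0,-7.5],
  [27.5,6.5,0,0,0,-7.5],
  [26.5,10,0,0,0,-7.5],
  [25,13.5,0,0,0,-7.5],
])

```text
clock: 3.5
tool_pos: [0.3979, 0.2001, 0.3222]
eef_rot: [3.142, 0.0, -3.136]
wrist_force: [-0.4, 0.4, 0.0]
finger_gap: 1.001
grip_force: 0.0
```

Run:
```python
from h import *
plan([([.42,.384,.10],0,45,10)])
```

```text
grasp now [0.398 0.2   0.257] q [ 0.41 -0.4   1.88 -0.    1.67 -1.17]
10 max [13.6 18.5 16.1  0.1  4.5  0.1]
[[2.8, 18.4, 15.9, 0.0, -4.5, 0.0], [4.1, 18.4, 16.0, 0.0, -4.5, 0.1], [5.3, 18.4, 16.1, 0.0, -4.5, -0.0], [6.6, 18.3, 16.0, 0.0, -4.5, 0.0], [7.8, 18.4, 15.8, 0.1, -4.5, 0.0], [9.1, 18.5, 15.5, -0.0, -4.5, 0.1], [10.2, 18.4, 15.2, -0.0, -4.5, -0.0], [11.4, 18.4, 14.8, -0.0, -4.5, 0.0], [12.6, 18.4, 14.2, 0.0, -4.5, 0.0], [13.6, 18.4, 13.5, 0.0, -4.5, 0.1]]
```

apply_moves([
  [3,18.5,16,0,-4.5,0],
  [4,18.5,16,0,-4.5,0],
  [5.5,18.5,16,0,-4.5,0],
  [6.5,18.5,16,0,-4.5,0],
  [8,18.5,16,0,-4.5,0],
  [9,18.5,15.5,0,-4.5,0],
  [10,18.5,15,0,-4.5,0],
  [11.5,18.5,15,0,-4.5,0],
  [12.5,18.5,14,0,-4.5,0],
  [13.5,18.5,13.5,0,-4.5,0],
])

```text
clock: 4.5
tool_pos: [0.3746, 0.3856, 0.1461]
eef_rot: [3.139, 0.789, -3.141]
wrist_force: [1.6, -0.4, 0.8]
finger_gap: 0.998
grip_force: 0.0
```

Run:
```python
from h import *
grab('wrist','w1')
im=cv2.imread('pics/w1.png')
plan([([.50,.384,.07],0,45,5)])
print([ (t,round(r['p'],2),np.array(r['extent']).astype(int).tolist()) for t in ['caddy_center','tin_center'] for r in spotter.trace(t,'wrist')[:2]])
```

```text
grasp now [0.42  0.386 0.096] q [ 1.   -0.25  2.17 -0.85  0.92 -0.15]
5 max [ 7.8  0.5 15.   0.1  0.1  0.1]
[[-7.7, -0.5, 15.0, 0.0, 0.1, 0.0], [-7.6, -0.4, 15.0, 0.0, 0.0, 0.1], [-7.7, -0.5, 15.0, 0.0, 0.1, -0.0], [-7.7, -0.5, 15.0, 0.0, 0.0, 0.0], [-7.8, -0.4, 15.0, 0.1, 0.1, 0.0]]
[('caddy_center', 0.67, [272, 256, 59, 93]), ('tin_center', 0.91, [154, 261, 74, 106])]
```

View pics/w1.png

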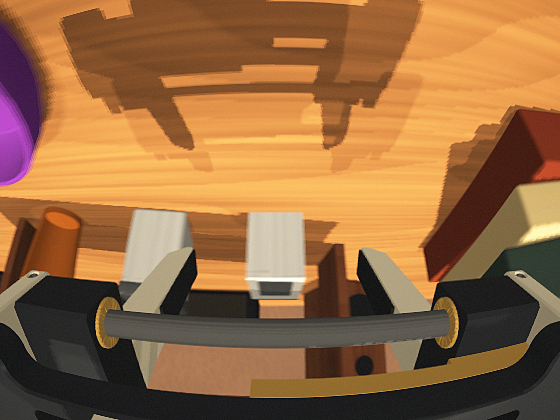

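The wrist view has the caddy (272,256) centred between the fingers, with the tin at the left (154,261). The gripper is aligned, so I go in.

Run:
```python
from h import *
plan([([.568,.384,.044],0,45,10),([.568,.384,.044],0,45,1)])
```

```text
grasp now [0.42  0.385 0.098] q [ 0.99 -0.25  2.16 -0.83  0.93 -0.17]
11 max [ 6.7  0.1 14.3  0.   0.1  0.1]
[[-6.6, -0.1, 14.3, -0.0, -0.0, 0.0], [-6.7, -0.1, 14.3, -0.0, -0.0, 0.0], [-6.6, -0.1, 14.2, -0.0, -0.0, 0.1], [-6.6, -0.1, 14.3, -0.0, -0.1, -0.0], [-6.7, -0.1, 14.3, -0.0, 0.0, 0.0], [-6.6, -0.1, 14.3, -0.0, 0.0, 0.0], [-6.6, -0.1, 14.3, -0.0, -0.0, 0.1], [-6.6, -0.1, 14.3, -0.0, -0.0, -0.0], [-6.6, -0.1, 14.3, -0.0, -0.0, 0.0], [-6.6, -0.0, 14.3, -0.0, -0.1, 0.0], [-0.0, -0.0, -0.0, -0.0, 0.0, 0.0]]
```

apply_moves([
  [-6.6,0,14.3,0,0,0],
  [-6.6,0,14.3,0,0,0],
  [-6.6,0,14.3,0,0,0],
  [-6.6,0,14.3,0,0,0],
  [-6.6,0,14.3,0,0,0],
  [-6.6,0,14.3,0,0,0],
  [-6.6,0,14.3,0,0,0],
  [-6.6,0,14.3,0,0,0],
  [-6.6,0,14.3,0,0,0],
  [-6.6,0,14.3,0,0,0],
  [0,0,0,0,0,0],
  [0,0,0,0,0,0],
])

```text
clock: 5.85
tool_pos: [0.5231, 0.3846, 0.0921]
eef_rot: [-3.141, 0.785, 3.142]
wrist_force: [0.2, 0.3, 0.2]
finger_gap: 1.0
grip_force: 0.0
```

Run:
```python
from h import *
grab('wrist','w2')
plan([([.568,.384,.044],0,45,1)])
```

```text
grasp now [0.569 0.385 0.046] q [ 0.76  0.03  2.   -0.88  0.68 -0.23]
1 max [2.3 0.7 0.8 0.  0.  0. ]
[[2.3, -0.7, 0.8, -0.0, -0.0, -0.0]]
```

View pics/w2.png

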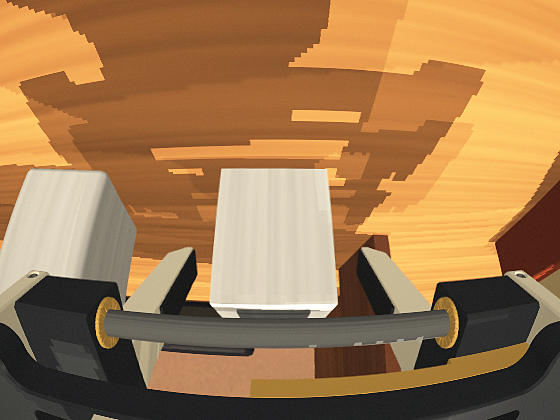

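The caddy (mid col 274) sits centred and square between the fingers (mid about 275). I close on it.

apply_moves([
  [0,0,0,0,0,0],
  [0,0,0,0,0,0],
  [0,0,0,0,0,0],
  [0,0,0,0,0,0],
  [0,0,0,0,0,0],
  [0,0,0,0,0,0],
  [0,0,0,0,0,0],
  [0,0,0,0,0,0],
], fingers=1, grip_force=35)

```text
clock: 6.7
tool_pos: [0.523, 0.3847, 0.0925]
eef_rot: [-3.141, 0.785, -3.142]
wrist_force: [-2.3, -2.5, 1.3]
finger_gap: 0.562
grip_force: 35.0
```

Run:
```python
from h import *
plan([([.565,.385,.052],0,45,2),([.43,.385,.058],0,45,10)])
```

```text
grasp now [0.569 0.385 0.046] q [ 0.76  0.03  2.   -0.88  0.68 -0.23]
12 max [ 9.2  0.2 10.   0.   0.   0. ]
[[-0.5, 0.2, -3.5, -0.0, 0.0, 0.0], [-0.6, 0.1, -3.5, -0.0, 0.0, 0.0], [9.1, 0.0, -9.9, -0.0, 0.0, 0.0], [9.2, 0.0, -10.0, -0.0, 0.0, 0.0], [9.1, 0.0, -10.0, -0.0, 0.0, 0.0], [9.1, 0.0, -9.9, -0.0, 0.0, 0.0], [9.1, 0.0, -10.0, -0.0, 0.0, 0.0], [9.1, 0.0, -10.0, -0.0, 0.0, 0.0], [9.2, 0.0, -10.0, -0.0, 0.0, 0.0], [9.1, 0.0, -9.9, -0.0, 0.0, 0.0], [9.1, 0.0, -10.0, -0.0, 0.0, 0.0], [9.1, 0.0, -10.0, -0.0, 0.0, 0.0]]
```

apply_moves([
  [-0.5,0,-3.5,0,0,0],
  [1.5,0,-6,0,0,0],
  [6,0,-7,0,0,0],
  [9,0,-10,0,0,0],
  [9,0,-10,0,0,0],
  [9,0,-10,0,0,0],
  [9,0,-10,0,0,0],
  [9,0,-10,0,0,0],
  [9,0,-10,0,0,0],
  [9,0,-10,0,0,0],
  [9,0,-10,0,0,0],
  [5,0,-6,0,0,0],
])

```text
clock: 7.9
tool_pos: [0.3899, 0.3848, 0.1056]
eef_rot: [3.141, 0.785, -3.141]
wrist_force: [0.4, -0.4, -4.2]
finger_gap: 0.558
grip_force: 35.0
```

Run:
```python
from h import *
plan([([.42,.37,.16],0,45,6),([.43,.31,.27],-5,45,6)])
```

```text
grasp now [0.436 0.385 0.059] q [ 0.96 -0.18  2.17 -0.88  0.85 -0.1 ]
12 max [14.6  9.4 13.8  0.6  0.   0.6]
[[-10.0, -2.5, -13.7, 0.0, -0.0, 0.0], [-9.9, -2.4, -13.8, 0.0, -0.0, 0.0], [-10.0, -2.5, -13.7, 0.0, -0.0, 0.0], [-10.0, -2.4, -13.8, 0.0, -0.0, 0.0], [-9.9, -2.5, -13.7, 0.0, -0.0, 0.0], [-10.0, -2.4, -13.8, 0.0, -0.0, 0.0], [-14.1, -9.4, -11.8, 0.6, -0.0, 0.6], [-14.3, -9.3, -11.7, 0.6, -0.0, 0.6], [-14.3, -9.2, -11.5, 0.6, -0.0, 0.6], [-14.5, -9.3, -11.5, 0.6, -0.0, 0.6], [-14.6, -9.2, -11.4, 0.6, -0.0, 0.6], [-14.6, -9.2, -11.3, 0.6, -0.0, 0.5]]
```

apply_moves([
  [-8,-1,-11,0,0,0],
  [-10,-2,-14,0,0,0],
  [-10,-2,-14,0,0,0],
  [-10,-3,-14,0,0,0],
  [-10,-3,-14,0,0,0],
  [-10,-4,-14,0,0,0],
  [-14,-9,-12,0.6,0,0.6],
  [-14,-9,-12,0.6,0,0.6],
  [-14,-9,-12,0.6,0,0.6],
  [-14,-9,-11,0.6,0,0.6],
  [-14,-9,-11,0.6,0,0.6],
  [-12,-8,-9,0.6,0,0.6],
])

```text
clock: 9.1
tool_pos: [0.3836, 0.3156, 0.311]
eef_rot: [3.141, 0.786, 3.051]
wrist_force: [-0.4, -0.1, -3.1]
finger_gap: 0.558
grip_force: 35.0
```

Run:
```python
from h import *
plan([([.44,.06,.27],-10,45,12)])
```

```text
grasp now [0.43  0.311 0.265] q [ 0.9  -0.5   2.06 -0.69  1.18 -0.44]
12 max [ 3.4 20.5  2.8  0.3  0.   0.3]
[[-2.3, -20.5, 1.6, 0.3, 0.0, 0.3], [-2.3, -20.4, 1.8, 0.3, 0.0, 0.3], [-2.5, -20.4, 1.8, 0.3, 0.0, 0.2], [-2.5, -20.4, 2.0, 0.3, 0.0, 0.3], [-2.7, -20.4, 2.0, 0.2, 0.0, 0.3], [-2.7, -20.4, 2.2, 0.3, 0.0, 0.3], [-2.9, -20.3, 2.2, 0.3, 0.0, 0.3], [-3.0, -20.3, 2.4, 0.3, 0.0, 0.3], [-3.1, -20.3, 2.4, 0.3, 0.0, 0.2], [-3.1, -20.2, 2.6, 0.3, 0.0, 0.3], [-3.3, -20.2, 2.7, 0.3, 0.0, 0.3], [-3.4, -20.2, 2.8, 0.3, 0.0, 0.3]]
```

apply_moves([
  [-1,-10,1,0.3,0,0.3],
  [-2,-18,2,0.3,0,0.3],
  [-2.5,-22,2,0.3,0,0.3],
  [-2.5,-22,2,0.3,0,0.3],
  [-2.5,-22,2,0.3,0,0.3],
  [-2.5,-22,2,0.3,0,0.3],
  [-3,-22,2,0.3,0,0.3],
  [-3,-22,2.5,0.3,0,0.3],
  [-3,-22,2.5,0.3,0,0.3],
  [-3,-22,2.5,0.3,0,0.3],
  [-3,-22,2.5,0.3,0,0.3],
  [-3,-22,2.5,0.3,0,0.3],
])

```text
clock: 10.3
tool_pos: [0.4156, 0.0774, 0.3138]
eef_rot: [-3.127, 0.771, 2.964]
wrist_force: [-0.2, -0.2, -3.8]
finger_gap: 0.558
grip_force: 35.0
```

Run:
```python
from h import *
plan([([.45,-.145,.27],-17,45,10)])
```

```text
grasp now [0.46  0.068 0.267] q [ 0.29 -0.83  2.23 -0.39  1.06 -1.02]
10 max [ 3.7 20.7  3.3  0.4  0.1  0.5]
[[-2.1, -20.7, 2.0, 0.4, -0.1, 0.5], [-2.3, -20.7, 2.2, 0.4, -0.1, 0.5], [-2.5, -20.6, 2.3, 0.4, -0.0, 0.5], [-2.6, -20.6, 2.5, 0.4, -0.1, 0.4], [-2.8, -20.6, 2.6, 0.4, -0.1, 0.5], [-3.0, -20.5, 2.8, 0.4, -0.1, 0.5], [-3.2, -20.5, 2.9, 0.4, -0.0, 0.5], [-3.3, -20.4, 3.1, 0.4, -0.1, 0.5], [-3.5, -20.3, 3.2, 0.4, -0.1, 0.5], [-3.7, -20.3, 3.3, 0.4, -0.1, 0.5]]
```

Run:
```python
from h import *
plan([([.55,-.205,.25],0,45,12)])
```

```text
grasp now [0.46  0.068 0.267] q [ 0.29 -0.83  2.23 -0.39  1.06 -1.02]
12 max [ 7.1 23.4  9.3  0.7  0.1  0.6]
[[-7.1, -21.7, 9.3, -0.7, -0.1, -0.6], [-6.9, -21.9, 9.0, -0.6, -0.0, -0.6], [-6.6, -22.1, 8.8, -0.7, -0.1, -0.6], [-6.4, -22.3, 8.5, -0.7, -0.1, -0.6], [-6.2, -22.4, 8.3, -0.6, -0.1, -0.6], [-5.9, -22.6, 8.1, -0.7, -0.0, -0.6], [-5.7, -22.7, 7.8, -0.6, -0.1, -0.6], [-5.5, -22.9, 7.6, -0.7, -0.1, -0.6], [-5.2, -23.0, 7.3, -0.7, -0.0, -0.6], [-4.9, -23.2, 7.0, -0.6, -0.1, -0.6], [-4.8, -23.3, 6.9, -0.7, -0.1, -0.6], [-4.5, -23.4, 6.5, -0.7, -0.1, -0.6]]
```

apply_moves([
  [-7,-20,10,-0.7,0,-0.6],
  [-7,-22,9,-0.7,0,-0.6],
  [-6.5,-22,9,-0.7,0,-0.6],
  [-6.5,-22,8.5,-0.7,0,-0.6],
  [-6,-22.5,8.5,-0.7,0,-0.6],
  [-6,-22.5,8,-0.7,0,-0.6],
  [-5.5,-23,8,-0.7,0,-0.6],
  [-5.5,-23,7.5,-0.7,0,-0.6],
  [-5,-23,7.5,-0.7,0,-0.6],
  [-5,-23,7,-0.7,0,-0.6],
  [-5,-23,7,-0.7,0,-0.6],
  [-4.5,-20,6.5,-0.7,0,-0.6],
])

```text
clock: 11.5
tool_pos: [0.5063, -0.1995, 0.2933]
eef_rot: [3.131, 0.77, 3.139]
wrist_force: [0.0, 0.7, -3.2]
finger_gap: 0.563
grip_force: 35.0
```

```bash
cat >> h.py <<'E'
def lip2grasp(lip,psi,th):
    t=np.radians(th);c,s=np.cos(t),np.sin(t);h=np.r_[np.cos(np.radians(psi)),np.sin(np.radians(psi)),0]
    return np.array(lip)-h*(.056*c-.042*s)-np.r_[0,0,-.056*s-.042*c]
E
python3 - <<'E'
from h import *
d=grab('side','sd1'); im=cv2.imread('pics/sd1.png')[120:330,190:470];cv2.imwrite('pics/sd1c.png',cv2.resize(im,None,fx=2.5,fy=2.5,interpolation=2))
plan([(lip2grasp([.608,-.205,.09],0,0),0,45,8),(lip2grasp([.608,-.205,.075],0,15),0,30,4)])
E
```

```text
grasp now [ 0.552 -0.201  0.246] q [-0.58 -0.47  2.07  0.51  0.93 -2.33]
12 max [10.2  0.6 10.2  0.1  3.8  0.1]
[[10.1, -0.6, 10.2, 0.1, -0.1, -0.0], [10.1, -0.5, 10.2, 0.0, -0.1, -0.0], [10.1, -0.5, 10.1, 0.1, -0.1, -0.0], [10.1, -0.5, 10.1, 0.0, -0.1, -0.1], [10.1, -0.6, 10.2, 0.1, -0.1, 0.0], [10.2, -0.4, 10.1, 0.1, -0.2, 0.0], [10.2, -0.5, 10.0, 0.0, -0.1, 0.0], [10.2, -0.5, 10.1, 0.1, -0.1, -0.0], [-6.2, 0.0, 2.7, -0.0, 3.8, -0.0], [-6.3, 0.0, 2.6, -0.0, 3.7, -0.0], [-6.5, 0.0, 2.5, -0.0, 3.8, -0.0], [-6.7, 0.0, 2.3, -0.0, 3.7, -0.0]]
```

View pics/sd1c.png

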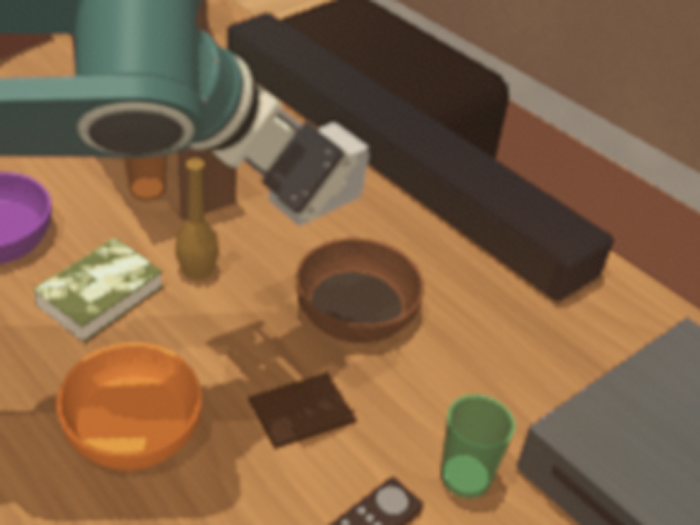

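The side view shows the caddy held upright above the near side of the bowl (crop px 340,180) and clear of the vase. I lower and begin tipping.

apply_moves([
  [10,-0.5,10,0,0,0],
  [10,-0.5,10,0,0,0],
  [10,-0.5,10,0,0,0],
  [10,-0.5,10,0,0,0],
  [10,-0.5,10,0,0,0],
  [10,-0.5,10,0,0,0],
  [10,-0.5,10,0,-0.5,0],
  [10,-0.5,10,0,-0.5,0],
  [-6.2,0,2.7,0,3.7,0],
  [-6.3,0,2.6,0,3.7,0],
  [-6.5,0,2.5,0,3.7,0],
  [-6.7,0,2.3,0,3.7,0],
])

```text
clock: 12.75
tool_pos: [0.5318, -0.2009, 0.1896]
eef_rot: [3.133, 0.529, -3.141]
wrist_force: [-0.3, -0.2, -4.1]
finger_gap: 0.561
grip_force: 35.0
```

Run:
```python
from h import *
plan([(lip2grasp([.610,-.205,.066],0,24),0,21,3),(lip2grasp([.610,-.205,.062],0,36),0,9,6)])
```

```text
grasp now [ 0.565 -0.2    0.133] q [-0.5  -0.27  2.04  0.32  0.93 -2.21]
9 max [6.1 1.4 3.7 0.2 3.1 0.1]
[[-5.7, -1.4, 3.7, 0.2, 3.1, 0.0], [-6.0, -1.4, 3.6, 0.1, 3.1, 0.1], [-6.1, -1.4, 3.4, 0.2, 3.1, -0.0], [-4.5, 0.0, 0.6, 0.0, 2.0, -0.0], [-4.5, 0.0, 0.5, 0.0, 2.0, -0.0], [-4.5, 0.0, 0.4, 0.0, 2.0, -0.0], [-4.5, 0.0, 0.4, 0.0, 2.0, -0.0], [-4.5, 0.0, 0.2, 0.0, 2.0, -0.0], [-4.5, 0.0, 0.2, 0.0, 2.0, -0.0]]
```

apply_moves([
  [-5.7,-1.4,3.7,0,3.1,0],
  [-6,-1.4,3.6,0,3.1,0],
  [-6,-1.4,3.4,0,3.1,0],
  [-4.5,0,0.6,0,2,0],
  [-4.5,0,0.5,0,2,0],
  [-4.5,0,0.4,0,2,0],
  [-4.5,0,0.4,0,2,0],
  [-4.5,0,0.2,0,2,0],
  [-4.5,0,0.2,0,2,0],
  [0,0,0,0,0,0],
  [0,0,0,0,0,0],
  [0,0,0,0,0,0],
])

```text
clock: 13.95
tool_pos: [0.5785, -0.2049, 0.1935]
eef_rot: [3.133, 0.16, -3.138]
wrist_force: [-1.3, -0.6, -2.5]
finger_gap: 0.555
grip_force: 35.0
```

Run:
```python
from h import *
d=grab('scene','sc2'); im=cv2.imread('pics/sc2.png')[200:300,180:320];cv2.imwrite('pics/sc2c.png',cv2.resize(im,None,fx=5,fy=5,interpolation=2))
plan([(lip2grasp([.610,-.205,.062],0,45),0,0,5),(lip2grasp([.610,-.205,.062],0,52),0,-7,4)])
```

```text
grasp now [ 0.589 -0.204  0.129] q [-0.41 -0.03  1.78  0.07  1.25 -2.  ]
9 max [4.4 0.1 0.4 0.1 1.9 0.1]
[[-4.4, -0.0, -0.0, 0.1, 1.8, 0.1], [-4.3, -0.1, -0.1, 0.1, 1.9, 0.0], [-4.4, 0.0, -0.2, 0.1, 1.8, 0.1], [-4.3, -0.0, -0.2, 0.1, 1.8, 0.0], [-4.4, -0.0, -0.3, 0.1, 1.9, 0.1], [-4.1, -0.0, -0.1, -0.0, 1.7, -0.0], [-4.1, -0.0, -0.2, -0.0, 1.8, -0.0], [-4.1, -0.0, -0.3, -0.0, 1.7, -0.0], [-4.1, -0.0, -0.4, -0.0, 1.8, -0.0]]
```

View pics/sc2c.png

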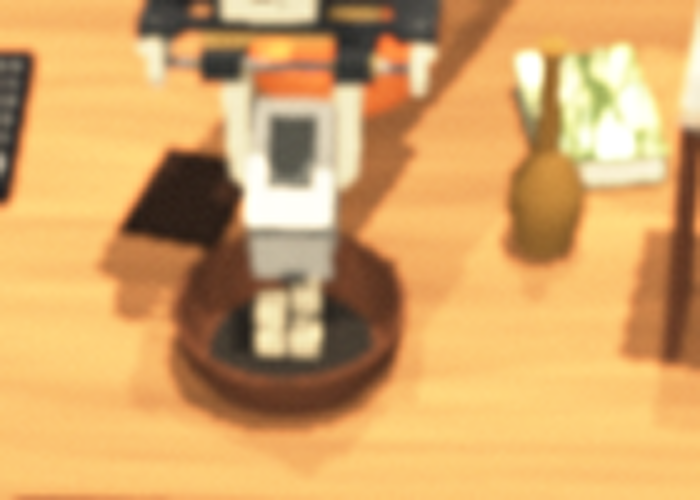

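The dice show at (265-325,290-350) in the bowl, apparently four, in two rows. The rear ones are partly hidden by the flap, so I tip a little further with the lip raised a bit.

apply_moves([
  [-4.4,0,-2,0,1.8,0],
  [-4.4,0,-2,0,1.8,0],
  [-4.4,0,-2,0,1.8,0],
  [-4.4,0,-2,0,1.8,0],
  [-4.4,0,-2,0,1.8,0],
  [-4,0,-2,0,1.8,0],
  [-4,0,-2,0,1.8,0],
  [0,0,0,0,0,0],
  [0,0,0,0,0,0],
  [0,0,0,0,0,0],
  [0,0,0,0,0,0],
  [0,0,0,0,0,0],
])

```text
clock: 15.2
tool_pos: [0.6075, -0.205, 0.2099]
eef_rot: [3.134, -0.06, -3.136]
wrist_force: [0.7, 1.3, -2.7]
finger_gap: 0.556
grip_force: 35.0
```

Run:
```python
from h import *
d=grab('scene','sc3'); im=cv2.imread('pics/sc3.png')[200:300,180:320];cv2.imwrite('pics/sc3c.png',cv2.resize(im,None,fx=5,fy=5,interpolation=2))
for i in range(4):
  for r in spotter.trace(f'die{i}_center','scene')[:5] if i==0 else []: print(round(r['p'],2),np.array(r['extent']).round(1),np.median(maskpts(d,r['mask']),0).round(3),r['mask'].sum())
plan([([.585,-.205,.25],0,0,10)])
```

```text
grasp now [ 0.604 -0.204  0.145] q [-0.36  0.11  1.6  -0.01  1.49 -1.93]
10 max [ 2.9  0.1 10.6  0.1  0.4  0.1]
[[2.9, 0.1, -10.4, 0.0, -0.3, 0.0], [2.8, 0.1, -10.4, 0.1, -0.4, 0.1], [2.8, 0.0, -10.4, 0.0, -0.3, -0.0], [2.7, 0.1, -10.5, 0.1, -0.4, 0.0], [2.6, 0.1, -10.4, 0.0, -0.3, 0.1], [2.6, 0.0, -10.5, 0.1, -0.4, -0.0], [2.5, 0.0, -10.5, 0.0, -0.3, 0.0], [2.5, 0.1, -10.4, 0.0, -0.4, 0.0], [2.4, -0.0, -10.6, 0.1, -0.3, 0.1], [2.3, -0.0, -10.5, 0.0, -0.4, 0.0]]
```

View pics/sc3c.png

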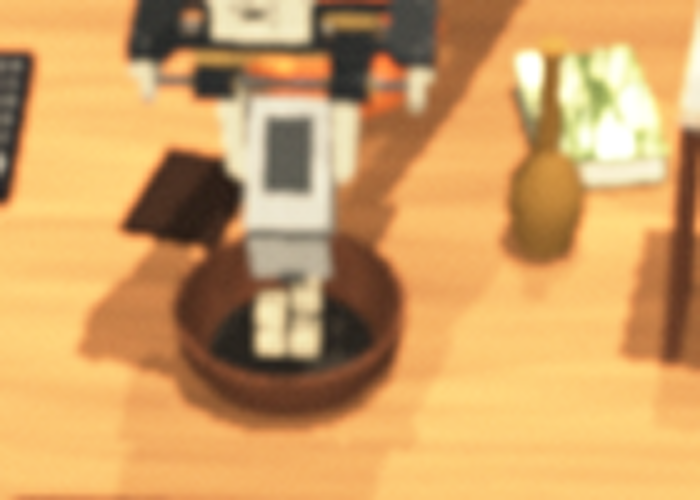

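The picture is unchanged, with four dice resting at (270-320,290-350). I raise the caddy while still tipped and check the count from the side.

apply_moves([
  [0,0,-6,0,0,0],
  [0,0,-10,0,0,0],
  [0,0,-12,0,0,0],
  [0,0,-14,0,0,0],
  [0,0,-14,0,0,0],
  [0,0,-14,0,0,0],
  [0,0,-14,0,0,0],
  [0,0,-10,0,0,0],
])

```text
clock: 16.1
tool_pos: [0.6136, -0.2057, 0.3054]
eef_rot: [3.134, -0.06, -3.136]
wrist_force: [0.2, -0.4, -1.9]
finger_gap: 0.558
grip_force: 35.0
```

Run:
```python
from h import *
a=grab('scene','sc4')['image'][225:290,200:280];b=grab('side','sd4')['image'][190:270,290:380]
cv2.imwrite('pics/v4.png',np.hstack([cv2.resize(a,(390,380),interpolation=2),cv2.resize(b,(390,380),interpolation=2)])[:,:,::-1])
plan([([.50,-.24,.27],-13,45,12)])
```

```text
grasp now [ 0.61  -0.205  0.24 ] q [-0.36  0.08  1.47 -0.01  1.64 -1.93]
12 max [13.9  4.2  7.2  0.5  4.1  1.1]
[[13.9, -2.3, -1.8, 0.4, -4.0, 1.1], [13.6, -2.5, -2.4, 0.5, -4.0, 1.0], [13.4, -2.6, -3.0, 0.4, -4.0, 1.1], [13.1, -2.9, -3.6, 0.4, -4.1, 1.0], [12.8, -3.0, -4.2, 0.5, -4.0, 1.1], [12.4, -3.2, -4.7, 0.4, -4.0, 1.0], [11.9, -3.4, -5.2, 0.5, -4.0, 1.1], [11.5, -3.6, -5.6, 0.4, -4.0, 1.0], [10.9, -3.7, -6.1, 0.4, -4.0, 1.1], [10.5, -3.9, -6.5, 0.5, -4.1, 1.0], [9.8, -4.1, -6.8, 0.4, -4.0, 1.1], [9.3, -4.2, -7.2, 0.5, -4.0, 1.1]]
```

View pics/v4.png

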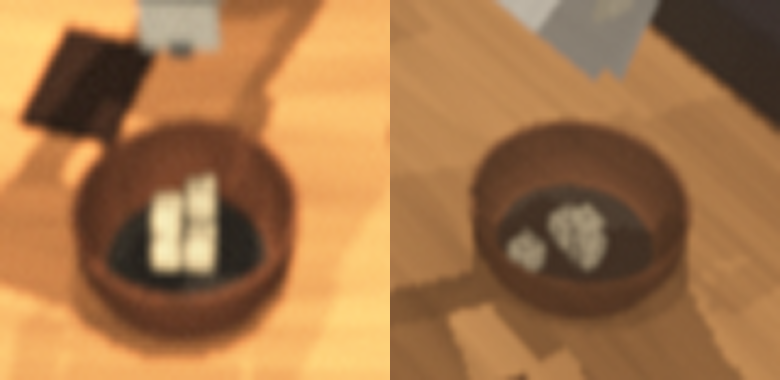

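Four dice are visible in the bowl (two per column in the scene view), and the bowl hasn't moved. Next, upright the caddy and go to the coaster.

Run:
```python
from h import *
plan([([.472,-.285,.20],-20,45,12)])
```

```text
grasp now [ 0.61  -0.205  0.24 ] q [-0.36  0.08  1.47 -0.01  1.64 -1.93]
12 max [15.9  9.1  4.1  0.7  4.   1.7]
[[15.9, -5.8, 4.1, 0.7, -4.0, 1.6], [15.9, -6.1, 3.5, 0.6, -4.0, 1.6], [15.9, -6.3, 2.7, 0.7, -4.0, 1.7], [15.9, -6.7, 2.0, 0.6, -4.0, 1.6], [15.7, -7.0, 1.3, 0.7, -4.0, 1.6], [15.6, -7.2, 0.6, 0.6, -4.0, 1.6], [15.4, -7.6, -0.0, 0.7, -3.9, 1.6], [15.1, -7.9, -0.7, 0.6, -4.0, 1.6], [14.7, -8.2, -1.3, 0.7, -4.0, 1.7], [14.4, -8.5, -1.9, 0.6, -4.0, 1.6], [13.9, -8.8, -2.5, 0.7, -4.0, 1.6], [13.5, -9.1, -3.0, 0.6, -4.0, 1.6]]
```

apply_moves([
  [16,-6,4,0.7,-4,1.6],
  [16,-6,3.5,0.7,-4,1.6],
  [16,-6.5,2.7,0.7,-4,1.6],
  [16,-6.5,2,0.7,-4,1.6],
  [15.5,-7,1.5,0.7,-4,1.6],
  [15.5,-7.2,0.5,0.7,-4,1.6],
  [15.5,-7.5,0,0.7,-4,1.6],
  [15,-8,-0.5,0.7,-4,1.6],
  [15,-8,-1.5,0.7,-4,1.6],
  [14.5,-8.5,-2,0.7,-4,1.6],
  [14,-9,-2.5,0.7,-4,1.6],
  [13.5,-9,-3,0.7,-4,1.6],
])

```text
clock: 17.4
tool_pos: [0.4267, -0.2694, 0.2439]
eef_rot: [-3.128, 0.788, 2.801]
wrist_force: [-1.3, 0.3, -1.9]
finger_gap: 0.558
grip_force: 35.0
```

Run:
```python
from h import *
d=grab('side','sd5'); r=spotter.trace('caddy_center','side')
P=maskpts(d,r[0]['mask']);P=P[P[:,2]>.13];print(np.percentile(P,[3,50,97],axis=0).round(3))
plan([([.469,-.285,.075],-20,45,10),([.469,-.285,.060],-20,45,2)])
```

```text
[[ 0.439 -0.327  0.156]
 [ 0.489 -0.31   0.212]
 [ 0.519 -0.271  0.221]]
grasp now [ 0.469 -0.286  0.196] q [-0.72 -0.6   2.24  0.36  0.79 -2.11]
12 max [8.6 0.1 8.6 0.1 0.  0.1]
[[8.6, 0.1, 8.6, -0.0, 0.0, 0.0], [8.6, 0.1, 8.5, -0.1, 0.0, 0.1], [8.5, 0.1, 8.6, -0.0, 0.0, -0.0], [8.6, 0.1, 8.5, -0.1, 0.0, 0.0], [8.6, 0.1, 8.6, -0.0, 0.0, 0.0], [8.6, 0.1, 8.5, -0.1, 0.0, 0.1], [8.6, 0.0, 8.6, -0.0, 0.0, -0.0], [8.5, 0.0, 8.5, -0.1, 0.0, 0.0], [8.6, 0.1, 8.6, -0.0, 0.0, 0.0], [8.6, 0.0, 8.5, -0.1, 0.0, 0.1], [5.3, -0.0, 5.3, 0.0, 0.0, -0.0], [5.3, -0.0, 5.3, 0.0, 0.0, -0.0]]
```

apply_moves([
  [8.6,0,8.6,0,0,0],
  [8.6,0,8.6,0,0,0],
  [8.6,0,8.6,0,0,0],
  [8.6,0,8.6,0,0,0],
  [8.6,0,8.6,0,0,0],
  [8.6,0,8.6,0,0,0],
  [8.6,0,8.6,0,0,0],
  [8.6,0,8.6,0,0,0],
  [8.6,0,8.6,0,0,0],
  [8.6,0,8.6,0,0,0],
  [5,0,5,0,0,0],
  [3,0,3,0,0,0],
])

```text
clock: 18.7
tool_pos: [0.4272, -0.2707, 0.111]
eef_rot: [-3.128, 0.786, 2.802]
wrist_force: [0.4, -0.2, -2.8]
finger_gap: 0.557
grip_force: 35.0
```

Run:
```python
from h import *
d=grab('side','sd6');r=spotter.trace('caddy_center','side')
P=maskpts(d,r[0]['mask']);P=P[(P[:,2]>.05)];print(np.percentile(P,[3,50,97],axis=0).round(3))
im=cv2.imread('pics/sd6.png')[200:320,250:400];cv2.imwrite('pics/sd6c.png',cv2.resize(im,None,fx=4,fy=4,interpolation=2))
plan([([.469,-.287,.050],-20,45,5)])
```

```text
[[ 0.462 -0.328  0.055]
 [ 0.494 -0.304  0.085]
 [ 0.524 -0.268  0.089]]
grasp now [ 0.471 -0.287  0.065] q [-0.73 -0.45  2.37  0.52  0.54 -2.31]
5 max [2.4 0.2 2.  0.1 0.  0.1]
[[2.3, -0.2, 2.0, -0.1, 0.0, 0.1], [2.4, -0.2, 1.9, -0.1, 0.0, 0.0], [2.3, -0.2, 2.0, -0.0, 0.0, 0.1], [2.4, -0.2, 1.9, -0.1, 0.0, 0.1], [2.3, -0.2, 2.0, -0.1, 0.0, 0.1]]
```

View pics/sd6c.png

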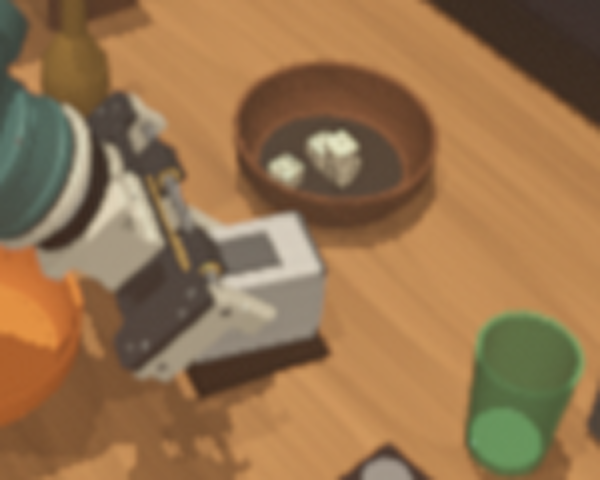

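The caddy hangs level just above the coaster with its flap shut, and the gripper is clear of the orange bowl. I set it down.

apply_moves([
  [2.3,0,2,0,0,0],
  [2.3,0,2,0,0,0],
  [2,0,2,0,0,0],
  [1.5,0,1.5,0,0,0],
  [1.2,0,1.2,0,0,0],
  [1,0,1,0,0,0],
  [0,0,0,0,0,0],
  [0,0,0,0,0,0],
])

```text
clock: 19.6
tool_pos: [0.4269, -0.2707, 0.0978]
eef_rot: [-3.127, 0.787, 2.802]
wrist_force: [-0.5, 0.7, -3.7]
finger_gap: 0.557
grip_force: 35.0
```

apply_moves([
  [0.7,0,0.7,0,0,0],
  [0.7,0,0.7,0,0,0],
  [0,0,0,0,0,0],
  [0,0,0,0,0,0],
])

```text
clock: 20.0
tool_pos: [0.4272, -0.271, 0.0966]
eef_rot: [-3.127, 0.788, 2.802]
wrist_force: [0.1, 0.8, 4.8]
finger_gap: 0.557
grip_force: 35.0
```

Contact. I release and back off along the fingers.

apply_moves([
  [0,0,0,0,0,0],
  [0,0,0,0,0,0],
  [0,0,0,0,0,0],
  [0,0,0,0,0,0],
  [0,0,0,0,0,0],
  [0,0,0,0,0,0],
], fingers=-1)

```text
clock: 20.6
tool_pos: [0.4269, -0.2708, 0.0957]
eef_rot: [-3.127, 0.787, 2.802]
wrist_force: [-0.2, 1.2, 0.0]
finger_gap: 0.987
grip_force: 0.0
```

apply_moves([
  [0,0,-6,0,0,0],
  [-4,0,-10,0,0,0],
  [-6,0,-12,0,0,0],
  [-8,0,-12,0,0,0],
  [-10,0,-12,0,0,0],
  [-12,0,-12,0,0,0],
  [-15,0,-12,0,0,0],
  [-15,0,-12,0,0,0],
  [-15,0,-12,0,0,0],
  [0,0,0,0,0,0],
])

```text
clock: 21.6
tool_pos: [0.4175, -0.2662, 0.2297]
eef_rot: [-3.125, 0.79, 2.804]
wrist_force: [0.4, 0.1, -0.9]
finger_gap: 0.999
grip_force: 0.0
```

Run:
```python
from h import *
s=sensors.read_state();print(s['q'].round(2),s['finger_gap'],s['tool_pos'])
from scipy.optimize import least_squares
d=grab('side','sd7');r=spotter.trace('caddy_center','side')
P=maskpts(d,r[0]['mask']);T=P[(P[:,2]>.06)&(P[:,2]<.085)];print(np.percentile(P,[3,50,97],axis=0).round(3),cv2.minAreaRect(T[:,:2].astype(np.float32)*1000),np.median(T[:,2]))
im=cv2.imread('pics/sd7.png')[190:330,240:400];cv2.imwrite('pics/sd7c.png',cv2.resize(im,None,fx=4,fy=4,interpolation=2))
```

```text
[-0.73 -0.62  2.27  0.38  0.78 -2.13] 0.9987712746532423 [ 0.41750483 -0.266162    0.22969207]
[[ 0.436 -0.327  0.012]
 [ 0.474 -0.304  0.068]
 [ 0.517 -0.264  0.074]] ((481.4704284667969, -291.0990295410156), (55.43104934692383, 85.99288940429688), 69.73578643798828) 0.07094863124542394
```

View pics/sd7c.png

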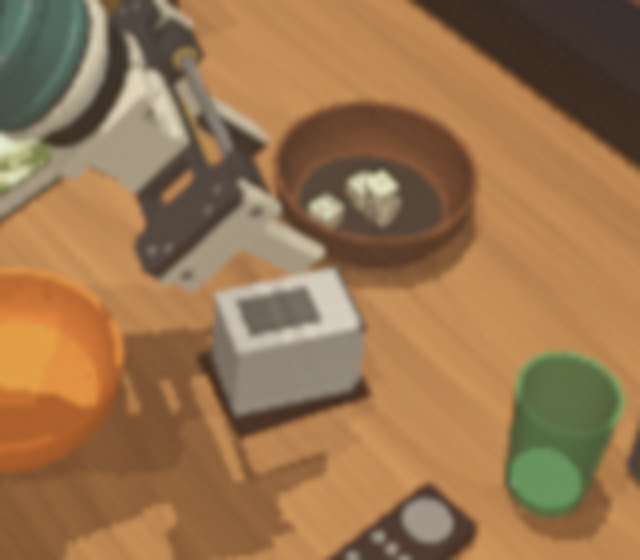

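The caddy stands upright on the coaster at (481,-291) mm, within a few mm of the coaster's middle. Its flap is shut, the dice are in the bowl and the gripper is clear.

```bash
python3 -c "
from bench import bot
print(bot.job_done())"
```

```text
the job is handed in; nothing more can be done
None
```

I handed the job in at about 22 s of the 59 s allowed (no verdict was returned): in the last pictures all four dice are in the wooden bowl, and the caddy stands upright on the coaster, flap shut and released, with nothing visibly moved.

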